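# Lock a transponder chip carrier into its programming dock

### The arm

A 6-joint arm with a two-finger parallel gripper is mounted at the origin on the work surface. World frame = base frame: x ahead of the robot, y to its left, z up, the work surface at z = 0. Lengths are in m, angles in rad, forces in N, time in s.
With the tool pointing down it reaches from about 0.35 to 0.775 m from the base axis. Payload 7.3 kg.
Tool frame: the origin (TCP) lies at the very end of the fingers, on their centre line; the grasp point (between the pads) lies 19 mm behind it; z points along the fingers, y is the line along which they close (so a half turn about z gives the same grasp; the last joint's range is limited). The gripper opens to 92 mm and grips with 3 to 60 N. Pads are 19 mm wide; open, the fingers measure 130 mm over their backs; the gripper's body (75 mm by 190 mm) begins 47 mm behind the grasp point.
Start: joints at [1.153, 0.342, 1.524, -0, 1.275, -0.146], TCP at [0.141, 0.506, 0.227] pointing down, gripper open.
Joint ranges: [-2.53, 2.53], [-0.77, 2.02], [0.04, 2.7], [-1, 4.14], [0.28, 2.66], [-3.11, 3.11]. Speed limits (rad/s): [2.57, 2.57, 3.14, 3.14, 3.14, 3.14].

### API

Orientations are given as [roll, pitch, yaw] about the fixed x, y, z axes, in that order (R = Rz(yaw) Ry(pitch) Rx(roll)).
In Python, from cell import * gives the robot as it stands.
- The arm moves only by the tool step_arm, never from a script. Its argument "commands" is a list of rows, each a list of 7 numbers: the opening, from 0 (shut) to 1 (fully open), then the shift along the world's x, y, z in cm, then the turn, a rotation vector about the world's x, y, z in rad. A call has 1 to 5 rows; each row is the pose to reach, as a shift and turn from the pose commanded when the call began; what a row does not reach only later rows make up. A row lasts 1/12 s, in which the tool goes at most 41.7 mm and 7.16 degrees, less where a joint would pass 70% of its speed; a pose out of reach is approached as far as the arm can. A call with a gripper value outside its range is refused whole. The fingers move at their own pace and stop on an object; "grip_force" is the grip in N (left out, the last holds). Time passes only in rows, so rows that repeat a pose let the fingers close. It gives the time, the measured TCP pose, the force, the opening and the grip force at its end, in the units of the state.
- observe(): the state, without advancing time (a new reading comes with each control period).
- read_camera(name): name is "side" or "top"; returns the picture (400x640x3 uint8, red, green, blue); there is no depth.
- camera_model(name): a dict with "vfov" (degrees; the focal length in pixels is half the picture's height over the tangent of half this angle, whatever the lens; pixels are square), "cx", "cy" (the principal point, pixels), "k1" (the pictures are not rectified: a ray, as slopes to the right and down, at radius r is drawn at 1 + k1 r^2 times it, then the intrinsics apply), "world_to_cam" (4x4, takes a point from world to camera coordinates). Camera axes: x right, y up, looking along -z (the intrinsics and any distortion apply to the point x, -y, -z); pixel columns grow to the right and rows downward; lengths in m; the calibration is good to about 2 mm. A picture is of the moment at which its call begins. camera_model takes no time and is no camera call.
- hand_in(): hands the job in; it is judged then, once.
The state is a dict: "time": time; "qpos": joint angles; "qvel": joint speeds; "joint_efforts": joint torques, N m; "tool_pos": TCP position; "tool_rot": TCP orientation; "contact_force": force on the tool from outside, world axes, zero at the start; "torque": the same for the moment, N m; "opening": finger opening in m; "grip_force": force on a finger pad.
Only numpy, scipy, OpenCV 4.12 (cv2) and the standard library are available. Lean on these libraries where they do the work, as an engineer would, in place of code of your own. Each camera call takes 0.05 s, during which the arm holds its last target. There are 200 camera calls.

### The job

Stand the grey chip carrier upright in the tub of the programming dock and let go of it, then swing the two orange ejector levers inward until their claws clamp the carrier down hard on the seat inside. Press each lever until it goes firm, without forcing it: the tabs snap at 25 N. Leave the canister, fob housing, pick and key ring where they are.

Things in the scene. Friction and masses are not known exactly. Their poses are not given: they have to be found in the camera images.
- carrier_mid (a point): Centre of the loose grey plastic chip carrier (about 160 g), 26.5 mm above its underside. It stands upright: a base slab 30 x 84 x 8 mm (its x, y, z) and on it, centred, a block 24 x 50 x 45 mm, gripped across its 24 mm (x). The slab sticks out 17 mm beyond the block at both y ends: the ears that the claws press on. Half a turn about z makes no difference.
- dock_mouth (a point): Middle of the mouth of the dock's tub, 36 mm above the desk. The tub is 33 mm (x) by 87 mm (y) inside, open at the top, its aluminium rim flared (highest edge 41 mm above the desk) to guide the slab in, 84 mm along y. The carrier first rests, underside 28 mm above the desk, on a brass contact bed on springs (7 N, 10 N fully pressed; it sinks level).
- dock: The fixed programming dock: black base plate 110 x 180 x 12 mm, origin under its centre, below the tub, z up, levers at its +y (A) and -y (B) ends. Under the claws the carrier sinks 3 to 7 mm from the bed's rest height until it meets hard steel seat ledges; how far differs from dock to dock and cannot be seen, only felt.
- lever_a_hinge (a point): Hinge axis of lever A (parallel to the dock's x), 50 mm from the tub's middle on the dock's +y side, 20 mm above the desk.
- lever_b_hinge (a point): Hinge axis of lever B, 50 mm from the tub's middle on the dock's -y side, 20 mm above the desk.
- lever_a_tab (a point): Axis of the smooth, slippery tab of lever A: a bar 12 mm in diameter and 22 mm long (along the dock's x) at the lever's free end, 65 mm from the hinge.
- lever_b_tab (a point): The same for lever B.
- lever_a (a joint): Angle of orange lever A (rad): 0 upright, positive leans outward, negative inward over the tub. Starts open at 0.6 to 0.72; stiff hinge, stays where left. The tab takes 1 to 7 N of inward push as it swings (the claw meets the ear at about 0.25), then goes firm at -0.3 to 0, as the hidden seat height has it: it then climbs past 9 N within a few mm. Press to 9 to 15 N to leave it clamped; it snaps at 25 N.
- lever_b (a joint): The same for lever B.
- canister: Bystander: closed aluminium screw-top canister, 60 mm in diameter, 70 mm tall; origin at the centre of its underside.
- fob: Bystander: dark red fob housing 36 x 66 x 14 mm lying flat; origin at the centre of its underside.
- pick: Bystander: steel pick tool with a black grip, 150 mm long along its x, 12 mm thick, lying flat; origin under the joint of grip and shaft.
- keyring: Bystander: pewter key ring, 32 mm across, 4 mm thick, lying flat; origin at the centre of its underside.
There are look-alikes about, which are no part of the job. Of the things that look like the part that bears carrier_mid, take the one that is nearest to the robot's base at the start.

How it is judged:
By the outcome, as a careful person would: the job done as asked, in the order asked, and still so for the second after the job is handed in, with the robot touching nothing.
It also fails if it takes over 72 s, if anything falls off the work surface, if the arm or the gripper's body presses on something with over 40 N, if the wrist force passes 120 N, or if a joint passes its speed limit or range.

## Working session

There is one attempt and no reset: what is moved stays moved. The work goes in short steps, Python scripts to look and compute and a tool call to move; the robot and the scene stay as the last step left them, time stands still between calls to the robot, and variables do not carry over. Pictures are saved under pics/ and viewed, at most 10 in all, crops included, and the job is handed in when it is done.

Besides the shell and the picture viewer there is one more tool, called after "Request:" as name(argument=value, ...) on one line, values as JSON. step_arm: Moves the arm, as the interface text tells. Its arguments: {"type":"object","properties":{"commands":{"type":"array"},"grip_force":{"type":"number"}},"required":["commands"]}

```bash
mkdir -p pics
cat > h.py <<'E'
from cell import *
import numpy as np, cv2
def ray(n,u,v):
    m=camera_model(n); f=200/np.tan(np.radians(m['vfov']/2))
    d=np.array([(u-m['cx'])/f,(v-m['cy'])/f]); p=d.copy()
    for _ in range(20): p=d/(1+m['k1']*(p@p))
    W=np.linalg.inv(np.array(m['world_to_cam']))
    return W[:3,3], W[:3,:3]@np.array([p[0],-p[1],-1])
def onz(n,u,v,z):
    o,d=ray(n,u,v); return o+d*(z-o[2])/d[2]
def tri(a,b):
    o1,d1=ray('top',*a);o2,d2=ray('side',*b)
    s=np.linalg.lstsq(np.c_[d1,-d2],o2-o1,rcond=None)[0]
    p,q=o1+s[0]*d1,o2+s[1]*d2
    return (p+q)/2,np.linalg.norm(p-q)
def proj(n,P):
    m=camera_model(n); f=200/np.tan(np.radians(m['vfov']/2))
    c=np.array(m['world_to_cam'])@np.r_[P,1]; s=np.array([c[0],-c[1]])/-c[2]
    s=s*(1+m['k1']*(s@s)); return s*f+[m['cx'],m['cy']]
def save(n,name):
    im=read_camera(n); cv2.imwrite(f'pics/{name}.png',im[:,:,::-1]); return im
E
python3 - <<'E'
from h import *
for n in('top','side'):
    save(n,n+'0'); m=camera_model(n); W=np.linalg.inv(np.array(m['world_to_cam'])); print(n,m['vfov'],m['k1'],W[:3,3].round(3),-W[:3,2].round(2))
print(observe())
E
```

```text
top 44.633046778061 -0.1368816764240493 [0.43  0.068 1.423] [ 0.08  0.01 -1.  ]
side 52.31596538837379 0.014429997859337592 [ 0.436 -0.608  0.661] [ 0.12  0.76 -0.64]
{'time': 0.1, 'qpos': array([ 1.15301615e+00,  3.42684116e-01,  1.52488228e+00, -1.74040567e-05,
        1.27537043e+00, -1.45982236e-01]), 'qvel': array([-1.21454556e-03, -1.29226396e-03, -2.25296629e-03,  8.79813009e-04,
       -3.70466770e-04,  9.66003603e-05]), 'joint_efforts': array([ 1.04322946e-03, -4.32001054e+01, -2.44695783e+01,  7.18528870e-02,
        5.25292335e-02, -9.57681959e-05]), 'tool_pos': array([0.14078026, 0.50542336, 0.22611201]), 'tool_rot': array([-3.14026036e+00, -1.79062285e-04,  2.86979967e+00]), 'contact_force': array([-0.2169856 ,  0.37086342,  0.5535967 ]), 'torque': array([-0.00528701,  0.02687531, -0.0163544 ]), 'grip_force': 0.0, 'opening': 0.09188521421709443}
```

View pics/top0.png

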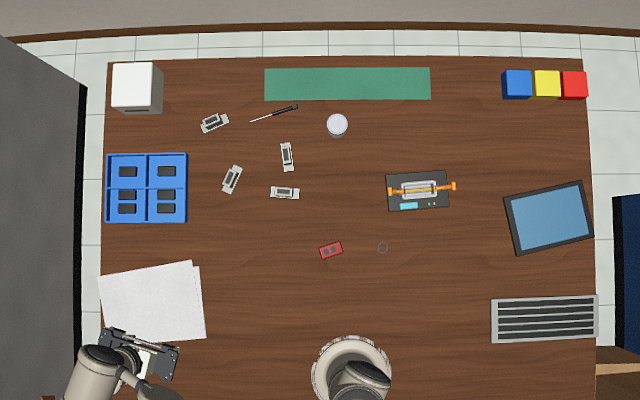

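View pics/side0.png

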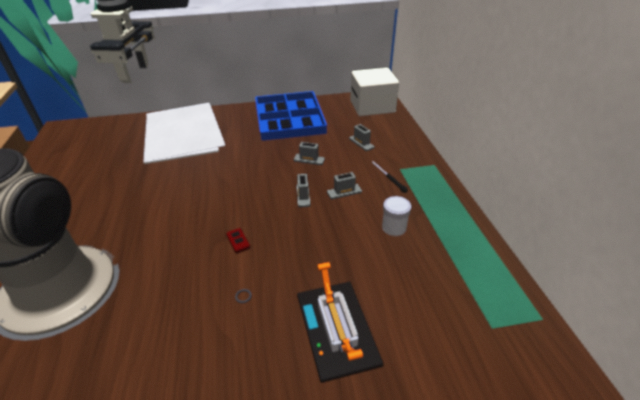

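The four grey carriers in the top view are at (214,122), (232,179), (287,156) and (284,192). The one at (284,192) is nearest the base at about (350,370), so it fits the description. I'll confirm that in a crop, alongside the dock at (418,190).

Run:
```python
from h import *
t=cv2.imread('pics/top0.png'); s=cv2.imread('pics/side0.png')
def up(im,x,y,w,h,W,H): return cv2.resize(im[y:y+h,x:x+w],(W,H),interpolation=cv2.INTER_CUBIC)
# canvas: top carrier | side carrier / top dock | side dock
a=up(t,260,170,50,37,400,296); b=up(s,285,165,50,37,400,296)
c=up(t,378,160,84,63,400,300); d=up(s,290,255,100,75*100//75*1,400,300) if 0 else up(s,280,255,120,90*1+35,288,300)
d=cv2.copyMakeBorder(d,0,0,0,112,cv2.BORDER_CONSTANT)
cv2.imwrite('pics/crop.png',np.vstack([np.hstack([a,b]),np.hstack([c,d])]))
for u,v in((214,122),(232,179),(287,156),(284,192)):
    p=onz('top',u,v,.053); print((u,v),p.round(3),np.hypot(*p[:2]).round(3))
hsv=cv2.cvtColor(t,cv2.COLOR_BGR2HSV)
for n,im in(('top',t),('side',s)):
    hsv=cv2.cvtColor(im,cv2.COLOR_BGR2HSV)
    m=cv2.inRange(hsv,(8,170,150),(22,255,255))
    k,l,st,ce=cv2.connectedComponentsWithStats(m)
    print(n,[(st[i].tolist(),ce[i].round(1).tolist()) for i in range(1,k) if st[i][4]>5 and st[i][0]>280 and st[i][0]<470])
# black plate
hsv=cv2.cvtColor(t,cv2.COLOR_BGR2HSV)[160:222,375:470]
m=cv2.inRange(hsv,(0,0,0),(180,110,75)); m=cv2.morphologyEx(m,cv2.MORPH_CLOSE,np.ones((9,9)))
cs=max(cv2.findContours(m,0,2)[0],key=cv2.contourArea); bx=cv2.boxPoints(cv2.minAreaRect(cs))+[375,160]
P=np.array([onz('top',*q,.012)for q in bx]); print('plate',bx.round(1).tolist(),P.round(4).tolist(),P.mean(0),[np.linalg.norm(P[i]-P[i-1]).round(4) for i in range(4)])
# carrier light slab
r=t[175:207,262:308]; hv=cv2.cvtColor(r,cv2.COLOR_BGR2HSV); m=cv2.inRange(hv,(0,0,0),(180,70,255)); m=cv2.morphologyEx(m,cv2.MORPH_CLOSE,np.ones((5,5)))
cs=max(cv2.findContours(m,0,2)[0],key=cv2.contourArea); bx=cv2.boxPoints(cv2.minAreaRect(cs))+[262,175]
P=np.array([onz('top',*q,.008)for q in bx]); print('carr',bx.round(1).tolist(),P.round(4).tolist(),P.mean(0),[np.linalg.norm(P[i]-P[i-1]).round(4) for i in range(4)])
```

```text
(214, 122) [0.733 0.39  0.053] 0.83
(232, 179) [0.567 0.335 0.053] 0.659
(287, 156) [0.631 0.178 0.053] 0.656
(284, 192) [0.528 0.187 0.053] 0.561
top [([433, 182, 23, 9, 96], [445.6, 186.5]), ([388, 188, 16, 8, 63], [394.6, 191.1])]
side [([318, 262, 45, 98, 584], [336.6, 311.6]), ([319, 351, 4, 4, 12], [320.5, 352.5])]
plate [[388.0, 173.8], [445.7, 168.9], [448.8, 206.2], [391.1, 211.0]] [[0.5814, -0.1128, 0.012], [0.594, -0.2836, 0.012], [0.4845, -0.2894, 0.012], [0.4727, -0.1196, 0.012]] [ 0.53315678 -0.20137125  0.012     ] [np.float64(0.1089), np.float64(0.1712), np.float64(0.1096), np.float64(0.1702)]
carr [[269.7, 196.4], [270.7, 185.3], [299.4, 187.9], [298.4, 199.0]] [[0.5191, 0.2329, 0.008], [0.5515, 0.2299, 0.008], [0.543, 0.1461, 0.008], [0.5107, 0.1492, 0.008]] [0.53107899 0.18955291 0.008     ] [np.float64(0.0841), np.float64(0.0326), np.float64(0.0843), np.float64(0.0325)]
```

View pics/crop.png

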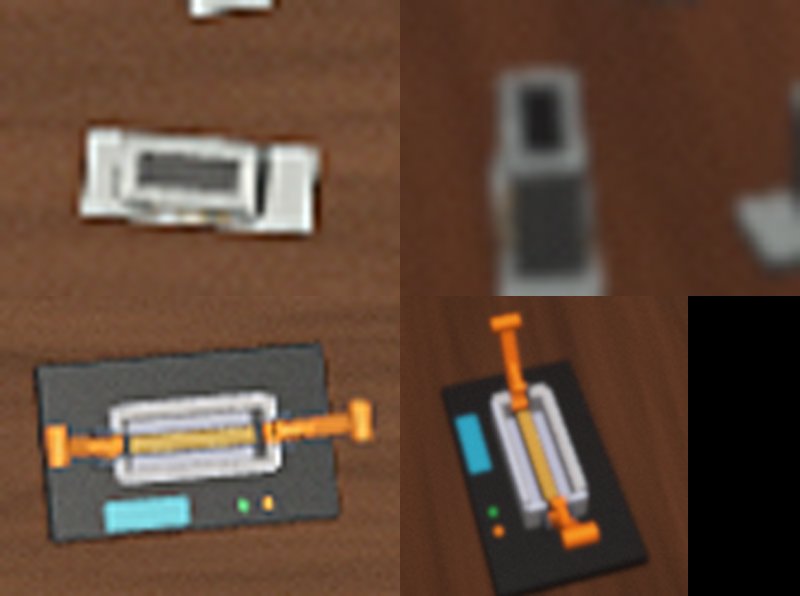

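The crop shows an upright carrier with two ears at (284,192), so that is the one to take, with its long axis nearly along y. The dock shows its empty tub and two orange levers open. I'll measure the rim and tabs next.

```bash
cat >> h.py <<'E'
def rect(im,x0,y0,x1,y1,lo,hi,z,n='top',k=5):
    hv=cv2.cvtColor(im[y0:y1,x0:x1],cv2.COLOR_BGR2HSV); m=cv2.morphologyEx(cv2.inRange(hv,lo,hi),cv2.MORPH_CLOSE,np.ones((k,k)))
    c=max(cv2.findContours(m,0,2)[0],key=cv2.contourArea); bx=cv2.boxPoints(cv2.minAreaRect(c))+[x0,y0]
    P=np.array([onz(n,*q,z) for q in bx]); L=[np.linalg.norm(P[i]-P[i-1]) for i in range(4)]
    i=int(np.argmax(L)); d=P[i]-P[i-1]; d=d if d[1]>0 else -d
    print('px',bx.mean(0).round(1),'ctr',P.mean(0).round(4),'sizes',np.round(L[:2],4),'yaw',round(-np.arctan2(d[0],d[1]),4)); return P
E
python3 - <<'E'
from h import *
t=cv2.imread('pics/top0.png')
for hi in(60,45): 
  for lo in(140,165): rect(t,395,172,445,205,(0,0,lo),(180,hi,255),.04)
rect(t,375,155,470,222,(0,0,0),(180,110,90),.012,k=15)
rect(t,262,175,308,207,(0,0,120),(180,60,255),.008)
# tabs: top px crop->(57,445),(361,420) ; side crop (506,322),(580,532)
for a,b in(((57,445),(506,322)),((361,420),(580,532))):
    ta=(378+a[0]*84/400,160+(a[1]-296)*63/300); sb=(280+(b[0]-400)*120/288,255+(b[1]-296)*125/300)
    print(np.round(ta,1),np.round(sb,1),tri(ta,sb))
E
```

```text
px [418.5 189.4] ctr [ 0.5326 -0.1962  0.04  ] sizes [0.0488 0.0999] yaw 0.0758
px [418.5 189.4] ctr [ 0.5327 -0.1962  0.04  ] sizes [0.0475 0.1   ] yaw 0.0722
px [418.5 189.4] ctr [ 0.5326 -0.1962  0.04  ] sizes [0.0488 0.0999] yaw 0.0758
px [418.5 189.4] ctr [ 0.5327 -0.1962  0.04  ] sizes [0.0475 0.1   ] yaw 0.0722
px [416.8 190.1] ctr [ 0.5328 -0.1969  0.012 ] sizes [0.1091 0.1819] yaw 0.0769
px [284.5 192.2] ctr [0.531  0.1897 0.008 ] sizes [0.0839 0.0318] yaw -0.1014
[390.  191.3] [324.2 265.8] (array([ 0.52822889, -0.11009292,  0.07061335]), np.float64(0.004635771734885254))
[453.8 186. ] [355.  353.3] (array([ 0.54104727, -0.29118389,  0.07029347]), np.float64(0.004804042313035047))
```

Request:
step_arm(commands=[[1,4,-3,0,0,0,-0.12],[1,8,-6,0,0,0,-0.24],[1,11.5,-9.5,0,0,0,-0.36],[1,15,-13,0,0,0,-0.48],[1,19,-16,0,0,0,-0.6]])

```text
time: 0.52
tool_pos: [0.3004, 0.3698, 0.2265]
tool_rot: [-3.141, 0.0, 2.265]
contact_force: [0.7, 0.6, -0.5]
opening: 0.0919
grip_force: 0.0
```

Request:
step_arm(commands=[[0.55,3,-2.5,0,0,0,-0.12],[0.55,6,-5,0,0,0,-0.24],[0.55,9,-7.5,-1,0,0,-0.36],[0.55,12,-9.5,-2,0,0,-0.48],[0.55,15,-12,-3,0,0,-0.6]])

```text
time: 0.93
tool_pos: [0.4511, 0.2504, 0.1963]
tool_rot: [3.141, -0.0, 1.664]
contact_force: [-0.6, -0.2, -0.2]
opening: 0.0632
grip_force: 0.0
```

Request:
step_arm(commands=[[0.55,2.5,-2,-2,0,0,-0.12],[0.55,4.9,-3.6,-4,0,0,-0.2],[0.55,4.9,-3.6,-7,0,0,-0.2],[0.55,4.9,-3.6,-7.7,0,0,-0.2],[0.55,4.9,-3.6,-7.7,0,0,-0.2]])

```text
time: 1.35
tool_pos: [0.4969, 0.2149, 0.1173]
tool_rot: [-3.135, 0.002, 1.47]
contact_force: [-0.4, -0.4, -0.2]
opening: 0.0506
grip_force: 0.0
```

Request:
step_arm(commands=[[0.55,3.3,-2.5,0,0,0,0],[0.55,3.3,-2.5,-2,0,0,0],[0.55,3.3,-2.5,-3,0,0,0],[0.55,3.3,-2.5,-3,0,0,0]])

```text
time: 1.68
tool_pos: [0.5299, 0.1911, 0.0886]
tool_rot: [-3.138, 0.001, 1.471]
contact_force: [-0.7, -0.1, 0.5]
opening: 0.0506
grip_force: 0.0
```

Request:
step_arm(commands=[[0.55,0,-0.1,-3,0,0,0],[0.55,0,-0.1,-5.5,0,0,0],[0.55,0,-0.1,-6.6,0,0,0],[0.55,0,-0.1,-6.6,0,0,0],[0.55,0,-0.1,-6.6,0,0,0]])

```text
time: 2.1
tool_pos: [0.5317, 0.1903, 0.0246]
tool_rot: [3.142, -0.0, 1.471]
contact_force: [-0.4, 0.7, 1.3]
opening: 0.0504
grip_force: 0.0
```

Request:
step_arm(commands=[[0.1,0,0,0,0,0,0],[0.1,0,0,0,0,0,0],[0.1,0,0,0,0,0,0],[0.1,0,0,0,0,0,0],[0.1,0,0,0,0,0,0]], grip_force=20)

```text
time: 2.52
tool_pos: [0.5324, 0.1896, 0.0245]
tool_rot: [3.14, -0.0, 1.47]
contact_force: [-0.1, 0.4, 2.8]
opening: 0.024
grip_force: 20.0
```

Run:
```python
from h import *
o=observe(); print(o['tool_pos'],o['opening'],o['grip_force'],o['contact_force'])
```

```text
[0.53240695 0.18963351 0.02445387] 0.02404579411988096 19.992527961730957 [-0.0522663   0.36296505  2.82325523]
```

Request:
step_arm(commands=[[0.1,0,0,3,0,0,0],[0.1,0,0,7,0,0,0],[0.1,0,-2,10,0,0,0],[0.1,0,-5.5,10.5,0,0,0],[0.1,0,-9,10.5,0,0,0.06]])

```text
time: 2.93
tool_pos: [0.5333, 0.0995, 0.1317]
tool_rot: [3.136, -0.001, 1.532]
contact_force: [0.2, -0.4, -1.3]
opening: 0.0241
grip_force: 20.0
```

Request:
step_arm(commands=[[0.1,0,-4,0,0,0,0],[0.1,0,-8,0,0,0,0.06],[0.1,0,-12,0,0,0,0.11],[0.1,0,-16,0,0,0,0.11],[0.1,0,-20,0,0,0,0.11]])

```text
time: 3.35
tool_pos: [0.5314, -0.1023, 0.1288]
tool_rot: [-3.142, -0.0, 1.64]
contact_force: [0.9, 0.2, -1.8]
opening: 0.0237
grip_force: 20.0
```

Request:
step_arm(commands=[[0.1,0,-4,0,0,0,0],[0.1,0,-8,0,0,0,0],[0.1,0,-9.5,0,0,0,0],[0.1,0,-9.5,0,0,0,0],[0.1,0,-9.5,0,0,0,0]])

```text
time: 3.77
tool_pos: [0.5314, -0.1957, 0.1284]
tool_rot: [-3.141, -0.001, 1.638]
contact_force: [-1.4, -0.4, -1.1]
opening: 0.0238
grip_force: 20.0
```

Run:
```python
from h import *
t=save('top','t1'); s=save('side','s1')
a=cv2.resize(t[140:230,370:470],(400,360),interpolation=3); b=cv2.resize(s[190:390,255:405],(400,533),interpolation=3)
a=cv2.copyMakeBorder(a,0,173,0,0,0)
cv2.imwrite('pics/c1.png',np.hstack([a,b])[:,:,::-1])
```

```text
(no output)
```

View pics/c1.png

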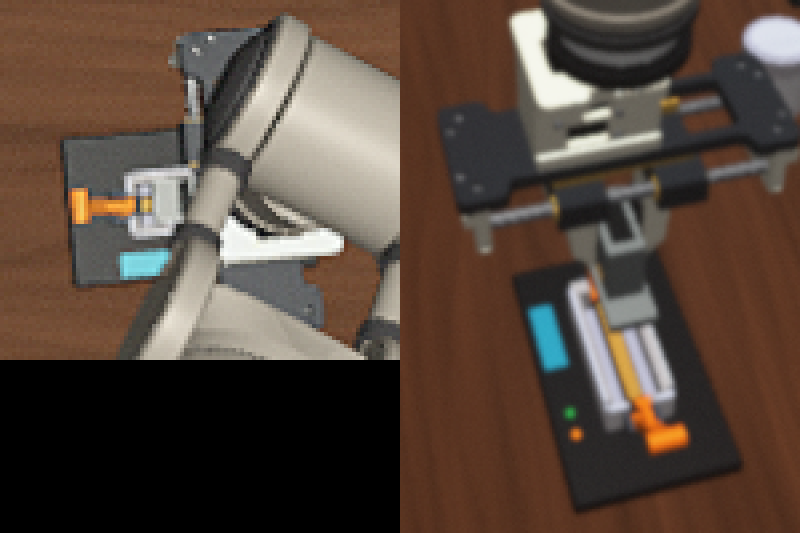

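The carrier hangs level over the tub. Its +y ear edge is at top pixel (408,190), and its -y slab corners are near (333,313) and (351,309) in the side view. I'll check it against the tub.

Run:
```python
from h import *
print(onz('top',408.2,189.5,.112))
for a in((609,328),(657,318)): print(onz('side',255+(a[0]-400)/2.667,190+a[1]/2.667,.104))
R=lambda a:np.array([[np.cos(a),-np.sin(a)],[np.sin(a),np.cos(a)]])
c=np.array([.5314,-.1957])
for q in((-.015,-.042),(.015,-.042)):
    p=np.r_[c+R(.068)@q,.104]; print('exp',p,proj('side',p))
print('exp',c+R(.068)@[0,.042])
# rim corners in side (z=.041), -y end and +y end, expected outer 47.5x100
for q in((-.024,-.05),(.024,-.05),(-.024,.05),(.024,.05)):
    p=np.r_[np.array([.5327,-.1963])+R(.075)@q,.041]; w=proj('side',p); print('rim',w.round(1),'crop',(400+(w[0]-255)*2.667,(w[1]-190)*2.667))
```

```text
[ 0.52728322 -0.15412779  0.112     ]
[ 0.52075195 -0.23659027  0.104     ]
[ 0.55050697 -0.23518342  0.104     ]
exp [ 0.51928847 -0.23862215  0.104     ] [332.73180206 314.21642666]
exp [ 0.54921913 -0.23658372  0.104     ] [350.79274814 310.09825466]
exp [ 0.5285462  -0.15379707]
rim [329.6 341.8] crop (np.float64(599.0176086116174), np.float64(404.84067000898335))
rim [357. 335.] crop (np.float64(672.0667438698827), np.float64(386.80922087097457))
rim [314.7 294. ] crop (np.float64(559.1680661540996), np.float64(277.44253648913303))
rim [339.5 288.5] crop (np.float64(625.4406524197574), np.float64(262.6159197915182))
```

Request:
step_arm(commands=[[0.1,0.14,-0.06,-1.5,0,0,0.007],[0.1,0.14,-0.06,-3.5,0,0,0.007],[0.1,0.14,-0.06,-5.5,0,0,0.007],[0.1,0.14,-0.06,-5.8,0,0,0.007],[0.1,0.14,-0.06,-5.8,0,0,0.007]])

```text
time: 4.28
tool_pos: [0.5327, -0.1941, 0.0698]
tool_rot: [-3.139, -0.002, 1.649]
contact_force: [-0.7, 0.6, -1.6]
opening: 0.0243
grip_force: 20.0
```

Request:
step_arm(commands=[[0.1,0,0,-0.4,0,0,0],[0.1,0,0,-0.8,0,0,0],[0.1,0,0,-1.0,0,0,0],[0.1,0,0,-1.0,0,0,0]])

```text
time: 4.62
tool_pos: [0.5334, -0.1959, 0.0609]
tool_rot: [3.141, 0.0, 1.647]
contact_force: [0.1, 0.6, -0.4]
opening: 0.0242
grip_force: 20.0
```

Request:
step_arm(commands=[[0.1,0,0,-0.3,0,0,0],[0.1,0,0,-0.5,0,0,0],[0.1,0,0,-0.7,0,0,0],[0.1,0,0,-0.7,0,0,0]])

```text
time: 4.95
tool_pos: [0.5337, -0.1962, 0.0536]
tool_rot: [3.141, 0.0, 1.647]
contact_force: [1.9, -0.2, -2.4]
opening: 0.0236
grip_force: 20.0
```

Request:
step_arm(commands=[[0.1,0,0,-0.1,0,0,0],[0.1,0,0,-0.15,0,0,0],[0.1,0,0,-0.15,0,0,0]])

```text
time: 5.2
tool_pos: [0.5337, -0.1962, 0.0524]
tool_rot: [3.141, 0.0, 1.647]
contact_force: [1.3, -0.7, -1.0]
opening: 0.0238
grip_force: 20.0
```

Request:
step_arm(commands=[[0.1,0,0,-0.08,0,0,0],[0.1,0,0,-0.08,0,0,0],[0.1,0,0,-0.08,0,0,0]])

```text
time: 5.45
tool_pos: [0.5337, -0.1962, 0.0521]
tool_rot: [3.14, 0.001, 1.647]
contact_force: [0.0, -0.1, 5.6]
opening: 0.0241
grip_force: 20.0
```

The carrier is on the spring bed. Releasing and rising.

Request:
step_arm(commands=[[0.5,0,0,0,0,0,0],[0.5,0,0,0,0,0,0],[0.5,0,0,0,0,0,0],[0.5,0,0,0,0,0,0],[0.5,0,0,1,0,0,0]])

```text
time: 5.87
tool_pos: [0.5319, -0.1953, 0.0598]
tool_rot: [-3.138, -0.002, 1.647]
contact_force: [-0.5, -0.2, 0.2]
opening: 0.0458
grip_force: 0.0
```

Request:
step_arm(commands=[[0.5,0,0,3,0,0,0],[0.5,0,0,6,0,0,0],[0.5,0,0,9,0,0,0],[0,0,4,9,0,0,0],[0,0,8,9,0,0,0]])

```text
time: 6.28
tool_pos: [0.5344, -0.1172, 0.1543]
tool_rot: [3.137, 0.002, 1.643]
contact_force: [0.9, 0.6, -0.4]
opening: 0.0371
grip_force: 0.0
```

Request:
step_arm(commands=[[0,-0.5,2,0,0,0,0],[0,-0.9,5,0,0,0,0],[0,-0.9,5,0,0,0,0],[0,-0.9,5,0,0,0,0],[0,-0.9,5,0,0,0,0]])

```text
time: 6.7
tool_pos: [0.5246, -0.0664, 0.152]
tool_rot: [3.141, 0.001, 1.647]
contact_force: [-0.6, -1.0, 0.1]
opening: 0.0037
grip_force: 0.0
```

Run:
```python
from h import *
t=save('top','t2'); s=save('side','s2')
a=cv2.resize(t[140:230,370:470],(400,360),interpolation=3); b=cv2.resize(s[190:390,255:405],(400,533),interpolation=3)
a=cv2.copyMakeBorder(a,0,173,0,0,0)
cv2.imwrite('pics/c2.png',np.hstack([a,b])[:,:,::-1])
```

```text
(no output)
```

View pics/c2.png

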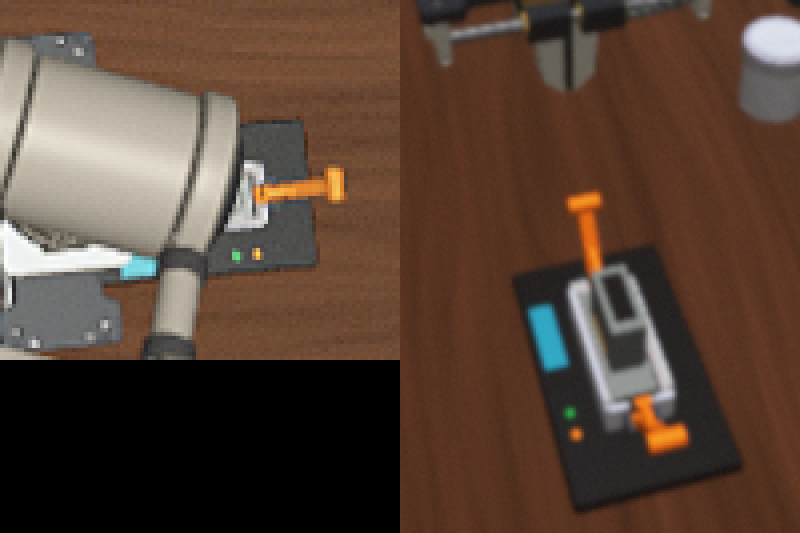

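The carrier stands in the tub with the gripper clear of it, both levers still open. Now lever A, coming in from its outer side with the fingers closed.

Request:
step_arm(commands=[[0,0.1,0,-3,0,0,0],[0,0.1,0,-6,0,0,0],[0,0.1,0,-8.5,0,0,0],[0,0.1,0,-8.5,0,0,0],[0,0.1,0,-8.5,0,0,0]])

```text
time: 7.22
tool_pos: [0.5248, -0.0667, 0.0658]
tool_rot: [-3.139, -0.001, 1.645]
contact_force: [-0.0, -0.4, 0.3]
opening: 0.0005
grip_force: 0.0
```

Request:
step_arm(commands=[[0,0,-0.7,0,0,0,0],[0,0.1,-1.4,0,0,0,0],[0,0.1,-2.0,0,0,0,0],[0,0.2,-2.6,0.1,0,0,0],[0,0.2,-2.6,0.1,0,0,0]])

```text
time: 7.63
tool_pos: [0.528, -0.0934, 0.0685]
tool_rot: [3.14, 0.001, 1.645]
contact_force: [-0.6, 1.3, 1.0]
opening: 0.0004
grip_force: 0.0
```

Request:
step_arm(commands=[[0,0,-0.3,0.15,0,0,0],[0,0,-0.6,0.3,0,0,0],[0,0.1,-0.9,0.45,0,0,0],[0,0.1,-1.2,0.6,0,0,0],[0,0.1,-1.2,0.6,0,0,0]])

```text
time: 8.05
tool_pos: [0.5284, -0.1036, 0.074]
tool_rot: [3.141, -0.001, 1.647]
contact_force: [0.1, 2.9, 0.9]
opening: 0.0003
grip_force: 1.8
```

Request:
step_arm(commands=[[0,0,-0.3,0.1,0,0,0],[0,0,-0.6,0.2,0,0,0],[0,0.1,-0.9,0.3,0,0,0],[0,0.1,-0.9,0.3,0,0,0]])

```text
time: 8.38
tool_pos: [0.5293, -0.1132, 0.0766]
tool_rot: [-3.141, -0.0, 1.647]
contact_force: [-0.2, 3.3, 1.1]
opening: 0.0005
grip_force: 1.5
```

Request:
step_arm(commands=[[0,0,-0.2,0.05,0,0,0],[0,0,-0.4,0.1,0,0,0],[0,0,-0.6,0.15,0,0,0],[0,0,-0.6,0.15,0,0,0]])

```text
time: 8.72
tool_pos: [0.5295, -0.1193, 0.0781]
tool_rot: [3.141, 0.0, 1.647]
contact_force: [-0.0, 3.5, 0.8]
opening: 0.0001
grip_force: 1.6
```

Request:
step_arm(commands=[[0,0,-0.2,0.05,0,0,0],[0,0.1,-0.4,0.1,0,0,0],[0,0.1,-0.4,0.1,0,0,0]])

```text
time: 8.97
tool_pos: [0.53, -0.123, 0.0789]
tool_rot: [-3.141, -0.0, 1.647]
contact_force: [-0.7, 4.4, 2.3]
opening: 0.0004
grip_force: 2.1
```

Request:
step_arm(commands=[[0,0,-0.1,0,0,0,0],[0,0,-0.2,0.05,0,0,0],[0,0,-0.3,0.05,0,0,0],[0,0,-0.3,0.05,0,0,0]])

```text
time: 9.3
tool_pos: [0.5302, -0.1259, 0.0793]
tool_rot: [-3.141, -0.0, 1.647]
contact_force: [0.4, 5.3, 2.2]
opening: 0.0004
grip_force: 2.3
```

Request:
step_arm(commands=[[0,0,-0.1,0,0,0,0],[0,0,-0.2,0,0,0,0],[0,0,-0.2,0,0,0,0]])

```text
time: 9.55
tool_pos: [0.5303, -0.1279, 0.0795]
tool_rot: [3.141, -0.0, 1.647]
contact_force: [-0.0, 4.6, 2.6]
opening: 0.0001
grip_force: 2.5
```

Request:
step_arm(commands=[[0,0,-0.1,0,0,0,0],[0,0,-0.2,0,0,0,0],[0,0,-0.2,0,0,0,0]])

```text
time: 9.8
tool_pos: [0.5304, -0.13, 0.0795]
tool_rot: [3.141, -0.0, 1.647]
contact_force: [1.1, 6.0, 2.8]
opening: 0.0005
grip_force: 2.5
```

Request:
step_arm(commands=[[0,0,-0.1,0,0,0,0],[0,0,-0.2,0,0,0,0],[0,0,-0.2,0,0,0,0]])

```text
time: 10.05
tool_pos: [0.5304, -0.1319, 0.0795]
tool_rot: [3.141, -0.0, 1.647]
contact_force: [0.9, 5.1, 2.5]
opening: 0.0006
grip_force: 2.4
```

Request:
step_arm(commands=[[0,0,-0.1,0,0,0,0],[0,0,-0.2,0,0,0,0],[0,0,-0.2,0,0,0,0]])

```text
time: 10.3
tool_pos: [0.5305, -0.134, 0.0795]
tool_rot: [3.141, -0.0, 1.647]
contact_force: [0.8, 4.8, 2.9]
opening: 0.0007
grip_force: 2.4
```

Request:
step_arm(commands=[[0,0,-0.1,0,0,0,0],[0,0,-0.2,0,0,0,0],[0,0,-0.2,0,0,0,0]])

```text
time: 10.55
tool_pos: [0.5306, -0.136, 0.0796]
tool_rot: [3.141, -0.0, 1.647]
contact_force: [0.5, 5.0, 2.3]
opening: 0.0001
grip_force: 2.4
```

Request:
step_arm(commands=[[0,0,-0.1,0,0,0,0],[0,0,-0.2,0,0,0,0],[0,0,-0.2,0,0,0,0]])

```text
time: 10.8
tool_pos: [0.5307, -0.138, 0.0796]
tool_rot: [3.141, -0.0, 1.647]
contact_force: [1.6, 4.9, 2.3]
opening: 0.0004
grip_force: 2.4
```

Request:
step_arm(commands=[[0,0,-0.1,0,0,0,0],[0,0,-0.2,0,0,0,0],[0,0,-0.2,0,0,0,0]])

```text
time: 11.05
tool_pos: [0.5307, -0.14, 0.0795]
tool_rot: [3.141, -0.0, 1.647]
contact_force: [1.2, 4.7, 1.3]
opening: 0.0003
grip_force: 2.5
```

Request:
step_arm(commands=[[0,0,-0.1,0,0,0,0],[0,0,-0.2,0,0,0,0],[0,0,-0.2,0,0,0,0]])

```text
time: 11.3
tool_pos: [0.5308, -0.1419, 0.0795]
tool_rot: [3.14, -0.0, 1.647]
contact_force: [1.7, 5.9, 1.2]
opening: 0.0006
grip_force: 2.5
```

Request:
step_arm(commands=[[0,0,-0.1,0,0,0,0],[0,0,-0.15,0,0,0,0],[0,0,-0.15,0,0,0,0]])

```text
time: 11.55
tool_pos: [0.5309, -0.1433, 0.0794]
tool_rot: [3.14, -0.0, 1.647]
contact_force: [2.7, 5.2, 1.0]
opening: 0.0002
grip_force: 2.6
```

Request:
step_arm(commands=[[0,0,-0.1,0,0,0,0],[0,0,-0.15,-0.05,0,0,0],[0,0,-0.15,-0.05,0,0,0]])

```text
time: 11.8
tool_pos: [0.5307, -0.1448, 0.079]
tool_rot: [3.141, -0.0, 1.647]
contact_force: [1.2, 6.1, 1.7]
opening: 0.0006
grip_force: 2.7
```

Request:
step_arm(commands=[[0,0,-0.1,0,0,0,0],[0,0,-0.15,-0.05,0,0,0],[0,0,-0.15,-0.05,0,0,0]])

```text
time: 12.05
tool_pos: [0.5306, -0.1463, 0.0785]
tool_rot: [3.141, -0.0, 1.647]
contact_force: [1.0, 5.2, 3.0]
opening: 0.0004
grip_force: 2.6
```

Request:
step_arm(commands=[[0,0,-0.1,0,0,0,0],[0,0,-0.15,-0.05,0,0,0],[0,0,-0.15,-0.05,0,0,0]])

```text
time: 12.3
tool_pos: [0.5305, -0.1478, 0.0779]
tool_rot: [3.141, -0.0, 1.647]
contact_force: [1.0, 4.9, 2.5]
opening: 0.0001
grip_force: 2.6
```

Request:
step_arm(commands=[[0,0,-0.1,0,0,0,0],[0,0,-0.15,0,0,0,0],[0,0,-0.15,0,0,0,0]])

```text
time: 12.55
tool_pos: [0.5305, -0.1491, 0.0778]
tool_rot: [3.141, -0.001, 1.647]
contact_force: [2.2, 6.1, 1.2]
opening: 0.0003
grip_force: 2.9
```

Run:
```python
from h import *
s=save('side','s3')
cv2.imwrite('pics/c3.png',cv2.resize(s[230:380,280:400],(480,600),interpolation=3)[:,:,::-1])
for th in(0,-.15,-.3):
    y=.05+.065*np.sin(th); print(th,(proj('side',[.5327-.075*y,-.1963+.997*y,.02+.065*np.cos(th)])-[280,230])*4)
```

```text
0 [188.63028441 183.91683901]
-0.15 [194.58187905 201.64565329]
-0.3 [200.49671785 221.39789386]
```

View pics/c3.png

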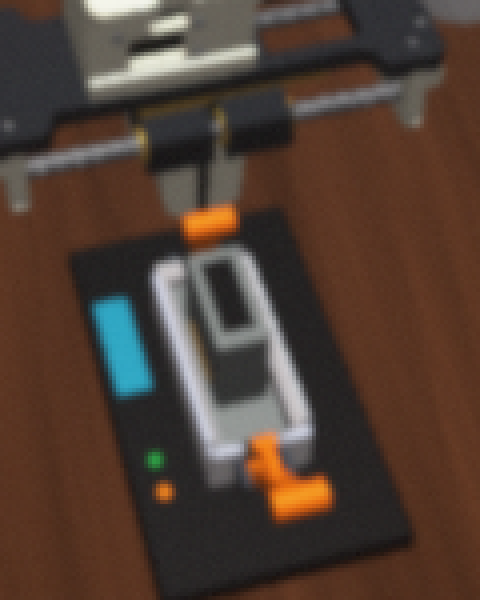

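Lever A's tab is at crop (212,223), roughly -0.27 rad, and the carrier is still upright in the tub. I'll continue in small steps.

Request:
step_arm(commands=[[0,0,-0.1,0,0,0,0],[0,0,-0.1,0,0,0,0],[0,0,-0.1,0,0,0,0]])

```text
time: 12.85
tool_pos: [0.5306, -0.1498, 0.0777]
tool_rot: [3.141, -0.001, 1.647]
contact_force: [1.8, 7.2, 0.3]
opening: 0.0004
grip_force: 3.5
```

Request:
step_arm(commands=[[0,0,-0.1,0,0,0,0],[0,0,-0.1,0,0,0,0],[0,0,-0.1,0,0,0,0]])

```text
time: 13.1
tool_pos: [0.5305, -0.1503, 0.0776]
tool_rot: [3.141, -0.002, 1.647]
contact_force: [1.8, 7.8, 1.0]
opening: 0.0005
grip_force: 4.4
```

Request:
step_arm(commands=[[0,0,-0.1,0,0,0,0],[0,0,-0.1,0,0,0,0],[0,0,-0.1,0,0,0,0]])

```text
time: 13.35
tool_pos: [0.5305, -0.1508, 0.0776]
tool_rot: [3.141, -0.003, 1.647]
contact_force: [3.5, 11.6, -0.4]
opening: 0.0005
grip_force: 5.4
```

Request:
step_arm(commands=[[0,0,-0.1,0,0,0,0],[0,0,-0.1,0,0,0,0],[0,0,-0.1,0,0,0,0]])

```text
time: 13.6
tool_pos: [0.5305, -0.1513, 0.0775]
tool_rot: [3.141, -0.003, 1.647]
contact_force: [2.9, 12.5, 1.0]
opening: 0.0005
grip_force: 6.4
```

Firm at about 12 N, so I'll back off and go round to lever B.

Request:
step_arm(commands=[[0,0,0,0,0,0,0],[0,0,0,0,0,0,0],[0,0,1,0,0,0,0],[0,0,3,0,0,0,0],[0,0,4,3,0,0,0]])

```text
time: 14.02
tool_pos: [0.5269, -0.1119, 0.1033]
tool_rot: [-3.132, -0.003, 1.647]
contact_force: [-0.8, 0.6, -0.4]
opening: 0.0005
grip_force: 0.0
```

Request:
step_arm(commands=[[0,0,0,4,0,0,0],[0,0,-1,7,0,0,0],[0,0,-5,7,0,0,0],[0,0,-9,7,0,0,0],[0,0,-13,7,0,0,0]])

```text
time: 14.43
tool_pos: [0.5304, -0.2455, 0.179]
tool_rot: [3.14, 0.003, 1.648]
contact_force: [-0.2, -0.3, -0.5]
opening: 0.0007
grip_force: 0.0
```

Request:
step_arm(commands=[[0,0.3,-4,0,0,0,0],[0,0.6,-8,0,0,0,0],[0,0.9,-10.5,0,0,0,0],[0,0.9,-10.5,0,0,0,0],[0,0.9,-10.5,0,0,0,0]])

```text
time: 14.85
tool_pos: [0.5385, -0.3502, 0.1771]
tool_rot: [-3.141, 0.0, 1.644]
contact_force: [-0.8, 0.5, 0.0]
opening: 0.0004
grip_force: 0.0
```

Request:
step_arm(commands=[[0,0.2,0,-4,0,0,0],[0,0.2,0,-8,0,0,0],[0,0.2,0,-11.2,0,0,0],[0,0.2,0,-11.2,0,0,0],[0,0.2,0,-11.2,0,0,0]])

```text
time: 15.27
tool_pos: [0.5407, -0.3468, 0.0651]
tool_rot: [-3.139, -0.002, 1.648]
contact_force: [0.5, 0.2, 1.4]
opening: 0.0006
grip_force: 0.0
```

Request:
step_arm(commands=[[0,0,1.2,0,0,0,0],[0,0,2.4,0,0,0,0],[0,0,3.4,0,0,0,0],[0,0,4.0,0,0,0,0],[0,0,4.0,0,0,0,0]])

```text
time: 15.68
tool_pos: [0.5422, -0.3075, 0.0678]
tool_rot: [3.139, 0.002, 1.649]
contact_force: [0.3, 0.1, -0.0]
opening: 0.0009
grip_force: 0.0
```

Request:
step_arm(commands=[[0,0,0.3,0.15,0,0,0],[0,0,0.6,0.3,0,0,0],[0,-0.1,0.9,0.45,0,0,0],[0,-0.1,1.2,0.6,0,0,0],[0,-0.1,1.2,0.6,0,0,0]])

```text
time: 16.1
tool_pos: [0.5412, -0.2983, 0.0736]
tool_rot: [3.139, 0.004, 1.646]
contact_force: [1.1, -5.4, 2.0]
opening: 0.0007
grip_force: 2.5
```

Request:
step_arm(commands=[[0,0,0.3,0.1,0,0,0],[0,0,0.6,0.2,0,0,0],[0,-0.1,0.9,0.3,0,0,0],[0,-0.1,1.2,0.4,0,0,0],[0,-0.1,1.2,0.4,0,0,0]])

```text
time: 16.52
tool_pos: [0.5397, -0.2849, 0.0767]
tool_rot: [3.14, 0.001, 1.647]
contact_force: [0.4, -4.0, 2.1]
opening: 0.0006
grip_force: 2.0
```

Request:
step_arm(commands=[[0,0,0.3,0.05,0,0,0],[0,0,0.6,0.1,0,0,0],[0,-0.1,0.9,0.15,0,0,0],[0,-0.1,1.2,0.2,0,0,0],[0,-0.1,1.2,0.2,0,0,0]])

```text
time: 16.93
tool_pos: [0.5381, -0.2715, 0.0778]
tool_rot: [-3.141, -0.001, 1.647]
contact_force: [0.8, -0.8, 0.6]
opening: 0.0007
grip_force: 0.7
```

Request:
step_arm(commands=[[0,0,0.25,0.05,0,0,0],[0,0,0.5,0.1,0,0,0],[0,-0.1,0.75,0.1,0,0,0],[0,-0.1,1.0,0.1,0,0,0],[0,-0.1,1.0,0.1,0,0,0]])

```text
time: 17.35
tool_pos: [0.5372, -0.2618, 0.0788]
tool_rot: [-3.141, -0.001, 1.647]
contact_force: [0.4, -1.8, 0.1]
opening: 0.0004
grip_force: 0.6
```

Request:
step_arm(commands=[[0,0,0.2,0,0,0,0],[0,0,0.4,0,0,0,0],[0,0,0.6,-0.05,0,0,0],[0,0,0.8,-0.05,0,0,0],[0,0,0.8,-0.05,0,0,0]])

```text
time: 17.77
tool_pos: [0.5371, -0.254, 0.0783]
tool_rot: [-3.141, -0.001, 1.647]
contact_force: [-0.8, -1.7, 0.0]
opening: 0.0004
grip_force: 0.8
```

Request:
step_arm(commands=[[0,0,0.1,0,0,0,0],[0,0,0.2,0,0,0,0],[0,0,0.3,-0.05,0,0,0],[0,0,0.4,-0.05,0,0,0],[0,0,0.4,-0.05,0,0,0]])

```text
time: 18.18
tool_pos: [0.5372, -0.2504, 0.0778]
tool_rot: [-3.141, -0.0, 1.647]
contact_force: [-1.1, -3.0, -0.4]
opening: 0.0006
grip_force: 1.5
```

Request:
step_arm(commands=[[0,0,0.1,0,0,0,0],[0,0,0.2,0,0,0,0],[0,0,0.25,0,0,0,0],[0,0,0.25,0,0,0,0]])

```text
time: 18.52
tool_pos: [0.5372, -0.2487, 0.0777]
tool_rot: [-3.141, 0.001, 1.647]
contact_force: [-1.6, -6.7, -3.7]
opening: 0.0007
grip_force: 3.2
```

Request:
step_arm(commands=[[0,0,0.1,0,0,0,0],[0,0,0.2,0,0,0,0],[0,0,0.2,0,0,0,0]])

```text
time: 18.77
tool_pos: [0.5372, -0.2477, 0.0777]
tool_rot: [-3.141, 0.003, 1.647]
contact_force: [-1.4, -9.9, -5.0]
opening: 0.0002
grip_force: 5.0
```

Request:
step_arm(commands=[[0,0,0.1,0,0,0,0],[0,0,0.15,0,0,0,0],[0,0,0.15,0,0,0,0],[0,0,0.15,0,0,0,0]])

```text
time: 19.1
tool_pos: [0.5372, -0.2466, 0.0776]
tool_rot: [3.142, 0.003, 1.647]
contact_force: [-0.9, -11.2, -5.1]
opening: 0.0003
grip_force: 5.7
```

Request:
step_arm(commands=[[0,0,0.1,0,0,0,0],[0,0,0.1,0,0,0,0],[0,0,0.1,0,0,0,0]])

```text
time: 19.35
tool_pos: [0.5372, -0.2461, 0.0776]
tool_rot: [3.141, 0.004, 1.647]
contact_force: [-1.0, -13.5, -6.1]
opening: 0.0006
grip_force: 6.7
```

Request:
step_arm(commands=[[0,0,0,0,0,0,0],[0,0,0,0,0,0,0]])

```text
time: 19.52
tool_pos: [0.5372, -0.2461, 0.0776]
tool_rot: [3.141, 0.004, 1.647]
contact_force: [-1.7, -14.4, -6.1]
opening: 0.0008
grip_force: 6.7
```

B is firm at about 14 N. I'll back off and take a picture.

Request:
step_arm(commands=[[0,0,-1,0,0,0,0],[0,0,-3,0,0,0,0],[0,0,-5,2,0,0,0],[0,0,-6,6,0,0,0],[0,0,-6,10,0,0,0]])

```text
time: 19.93
tool_pos: [0.5365, -0.3044, 0.1776]
tool_rot: [-3.139, -0.003, 1.645]
contact_force: [0.9, -0.3, 0.4]
opening: 0.0005
grip_force: 0.0
```

Request:
step_arm(commands=[[0,-0.2,4,0,0,0,0],[0,-0.4,8,0,0,0,0],[0,-0.6,12,0,0,0,0],[0,-0.8,16,0,0,0,0],[0,-1.0,20,0,0,0,0]])

```text
time: 20.35
tool_pos: [0.5268, -0.101, 0.1781]
tool_rot: [3.141, -0.002, 1.646]
contact_force: [1.3, 0.3, -0.8]
opening: 0.0002
grip_force: 0.0
```

Run:
```python
from h import *
s=save('side','s4')
cv2.imwrite('pics/c4.png',cv2.resize(s[230:380,280:400],(480,600),interpolation=3)[:,:,::-1])
```

```text
(no output)
```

View pics/c4.png

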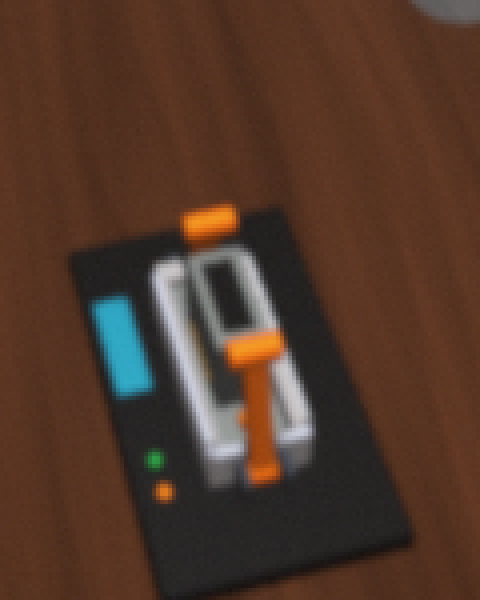

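Both levers lean in over the carrier, A's tab at crop (210,222) and B's at (255,347), and the carrier is seated. I'll touch A again to confirm it's still firm now that B is pressed.

Request:
step_arm(commands=[[0,0.1,-1,-4,0,0,0],[0,0.2,-2,-8,0,0,0],[0,0.2,-2,-10,0,0,0],[0,0.2,-3,-10,0,0,0],[0,0.2,-3,-10,0,0,0]])

```text
time: 20.82
tool_pos: [0.5292, -0.1345, 0.0776]
tool_rot: [-3.14, -0.001, 1.646]
contact_force: [0.6, -0.7, 0.5]
opening: 0.0008
grip_force: 0.0
```

Request:
step_arm(commands=[[0,0.1,-0.4,0,0,0,0],[0,0.1,-0.8,0,0,0,0],[0,0.1,-1.2,0,0,0,0],[0,0.1,-1.5,0,0,0,0],[0,0.1,-1.5,0,0,0,0]])

```text
time: 21.23
tool_pos: [0.5307, -0.149, 0.0789]
tool_rot: [3.14, 0.0, 1.646]
contact_force: [-0.0, 0.0, -0.4]
opening: 0.0005
grip_force: 0.0
```

Request:
step_arm(commands=[[0,0,-0.1,0,0,0,0],[0,0,-0.2,0,0,0,0],[0,0,-0.2,0,0,0,0]])

```text
time: 21.48
tool_pos: [0.5304, -0.1495, 0.0782]
tool_rot: [3.141, -0.001, 1.647]
contact_force: [0.6, 4.8, 1.5]
opening: 0.0002
grip_force: 2.4
```

Request:
step_arm(commands=[[0,0,-0.1,0,0,0,0],[0,0,-0.15,0,0,0,0],[0,0,-0.15,0,0,0,0]])

```text
time: 21.73
tool_pos: [0.5303, -0.1502, 0.0781]
tool_rot: [3.141, -0.003, 1.647]
contact_force: [0.2, 8.8, 3.9]
opening: 0.0007
grip_force: 4.1
```

Request:
step_arm(commands=[[0,0,-0.1,0,0,0,0],[0,0,-0.1,0,0,0,0],[0,0,-0.1,0,0,0,0]])

```text
time: 21.98
tool_pos: [0.5303, -0.1507, 0.0781]
tool_rot: [3.142, -0.003, 1.647]
contact_force: [0.8, 9.2, 3.9]
opening: 0.0005
grip_force: 5.0
```

Request:
step_arm(commands=[[0,0,-0.15,0,0,0,0],[0,0,-0.15,0,0,0,0],[0,0,-0.15,0,0,0,0]])

```text
time: 22.23
tool_pos: [0.5303, -0.1514, 0.078]
tool_rot: [3.142, -0.005, 1.647]
contact_force: [1.1, 13.5, 3.6]
opening: 0.0004
grip_force: 6.5
```

Request:
step_arm(commands=[[0,0,1,0,0,0,0],[0,0,3,0,0,0,0],[0,0,5,3,0,0,0],[0,0,6,7,0,0,0],[0,0,6,11,0,0,0]])

```text
time: 22.65
tool_pos: [0.5292, -0.0922, 0.1884]
tool_rot: [-3.139, -0.001, 1.649]
contact_force: [0.6, -0.7, 0.7]
opening: 0.0004
grip_force: 0.0
```

Run:
```python
from h import *
s=save('side','s5'); a=cv2.imread('pics/s4.png')[:,:,::-1]
print(np.abs(s[250:380,290:400].astype(int)-a[250:380,290:400]).max(2).mean())
cv2.imwrite('pics/c5.png',s[:,:,::-1])
```

```text
1.9907692307692308
```

View pics/c5.png

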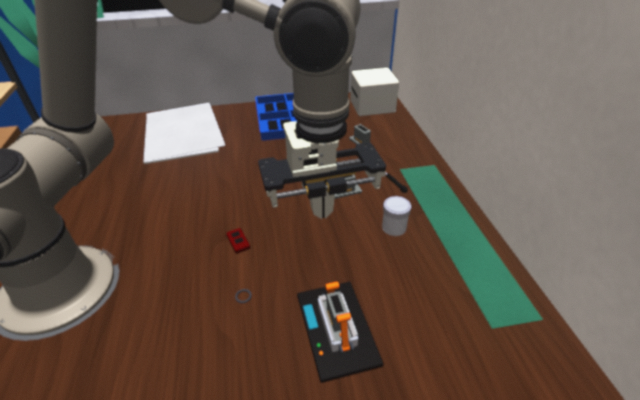

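The carrier is clamped in the dock with both levers in, tabs at (332,287) and (344,317). The bystanders in view are where they were and the arm is clear, so I'm handing in.

```bash
python3 -c "
from cell import *
print(hand_in())"
```

```text
the job is handed in; nothing more can be done
None
```

I stood the carrier in the dock, let go of it, and pressed both ejector levers firm (A about 13 N, B about 14 N), touching no bystanders; the job was handed in at about 23 s of the 72 s, and no verdict came back.

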